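Hold the inner cover of a chest incubator open

TASK

Open the lid of the small white chest incubator by its bar handle until it leans back on its stop by itself. The clear inner cover underneath may be caught by the turn-catch under its round knob, which cannot be seen from outside: pull at the knob to find out, and if it is caught turn the knob until it lets go, without wrenching the catch. Lift the cover by the knob to at least 30 degrees and finish while still holding it open by the knob (it falls shut if let go), so that a colleague can take the dishes out; do not knock over or push away the things standing beside.

Things in the scene. Friction and masses are not known exactly. Their poses are not given: they have to be found in the camera images.
- incubator: white chest incubator, fixed on the bench, 160 x 260 mm and 132 mm high with the lid shut. Origin under the centre of its base; its x axis points from front to back (the front, with the display, faces the robot roughly), y to its left, z up. Walls 12 mm thick, rim of the chest 85 mm high.
- lid (a joint): the white lid, a shell 160 x 260 x 45 mm, 0.55 kg, hinged along the back rim. 0 = shut, grows as the front rises; 1.92 = leaning back on its stop (110 degrees). Falls shut below about 1.2 rad, falls back onto its stop by itself above about 1.4 rad.
- lid_hinge (a point): middle of the lid's hinge line, which runs along the incubator's y axis: 85 mm behind its centre, 87 mm above the bench.
- lid_handle (a point): middle of the steel bar handle on the lid's front face: round bar 12 mm thick, 116 mm long between its end posts, along the incubator's y axis, its middle line 42 mm in front of the face. When shut 207 mm in front of and 22 mm above the hinge line, 109 mm above the bench. Moves with the lid; axes are the lid's (the incubator's when shut).
- cover: inner cover, 132 x 232 mm, 0.33 kg: clear panel, 40 mm wide aluminium rail along its front. Origin mid hinge line (along y), 66 mm behind the incubator's centre, 82 mm above the bench; axes as the incubator's when shut; opens about y, at most 1.15 rad; falls shut. Caught, it rises 0.045 rad (5 mm at the knob), then stops firmly; free, it lifts with 2 N (8 N if the tool does not tilt along).
- knob_grip (a point): on the axis of the black ribbed round knob, at mid-height; when shut 112 mm in front of and 19 mm above the cover's hinge line, 101 mm above the bench. Belongs to the cover (does not turn with the knob); z is the knob's axis. Knob 30 mm across, 22 mm high, its foot 4 mm and its top 26 mm above the rail's upper face. Turns either way without a stop (0.04 Nm) and looks the same at every angle.
- strike (a point): edge of a steel lip under the chamber's front rim. Under the rail the knob turns a two-ended bar 40 mm long: within about 50 degrees of the incubator's x axis it hooks under the strike (caught), else the cover is free. At most 75 degrees of turn anticlockwise, seen from above, frees a caught one; turning a free one may catch it. Over 40 N here is wrenching.
- petri_dish_0: petri dish, 83 mm across and 17 mm high, in the left half of the chamber; origin under its centre.
- petri_dish_1: petri dish, 83 mm across and 17 mm high, in the right half of the chamber; origin under its centre.
- vial_0: small white bottle with a screw cap, 26 mm across and 49 mm high, standing to the right of the incubator; origin under its centre.
- vial_1: small brown bottle with a screw cap, 26 mm across and 49 mm high, standing to the right of the incubator; origin under its centre.
- label_tape: roll of tape lying flat, 66 mm across and 20 mm high, to the right of the incubator; origin under its centre.

How it is judged:
On the way, in this order (a step that is already met when the one before it is completed fails the run):
1. the lid leans back on its stop (value of joint lid above 1.85 rad), for 0.2 s.
2. the cover is pulled at its knob: it comes against its catch or comes up (distance between the grasp point and knob_grip below 0.03 m and contact force between the fingers and cover above 1 N and (contact force between cover and strike_lip above 1.5 N or angle between cover's own z axis and vertical above 0.06 rad)).
At the end, for the whole second after the job is handed in: The inner cover is open by more than 0.5 rad (29 degrees) and still, held by the fingers at the knob (TCP within 30 mm of the knob's middle, more than 1 N); the lid leans on its stop (over 1.85 rad); the dishes lie flat and the bottles and the tape roll are within 30 mm of where they stood (angle between cover's own z axis and vertical above 0.5 rad and contact force between the fingers and cover above 1 N and distance between the grasp point and knob_grip below 0.03 m and value of joint lid above 1.85 rad and angle between each of petri_dish_0, petri_dish_1's own z axis and vertical below 0.1 rad and distance of each of vial_0, vial_1, label_tape from where it was at the start of the episode below 0.03 m and angular speed of cover below 0.05 rad/s); the arm keeps its last pose, push and grip.
It fails at once if the catch is wrenched (over 40 N between catch and strike) (contact force between cover and strike_lip above 40 N).
It fails at once if a thing standing beside is pushed away (distance of any of vial_0, vial_1, label_tape from where it was at the start of the episode above 0.03 m).
It fails at once if a bottle is knocked over (angle between any of vial_0, vial_1's own z axis and vertical above 0.5 rad).
It also fails if it takes over 61 s, if anything falls off the work surface, if the arm or the gripper's body presses on something with over 40 N, if the wrist force passes 120 N, or if a joint passes its speed limit or range.

ROBOT

A 7-joint arm with a two-finger parallel gripper is mounted at the origin on a cart in front of the work surface, level with it; the furniture and walls round the work are solid. World frame = base frame: x ahead of the robot, y to its left, z up, the work surface at z = 0. Lengths are in m, angles in rad, forces in N, time in s.
With the tool pointing down it reaches from about 0.425 to 0.925 m from the base axis. Payload 6.8 kg.
Tool frame: the origin (TCP) lies between the finger pads, 19 mm behind the fingertips; this is the grasp point; z points along the fingers, y is the line along which they close (so a half turn about z gives the same grasp; the last joint's range is limited). The gripper opens to 85 mm and grips with 20 to 120 N. Pads are 22 mm wide; open, the fingers measure 114 mm over their backs; the gripper's body (76 mm by 85 mm) begins 54 mm behind the grasp point. The pads swing forward as they close: fully open they stand 13 mm farther back than shut.
Start: joints at [-0.108, 0.477, 0.022, 1.555, -0.011, 1.109, -0.083], TCP at [0.675, 0, 0.25] pointing down, gripper open.
Joint ranges: [-2.96, 2.96], [-0.34, 2.1], [-1.41, 1.46], [0.24, 2.44], [-1.37, 4.51], [0.17, 1.92], [-2.96, 2.96]. Speed limits (rad/s): [2.39, 2.39, 3.14, 3.14, 3.14, 3.14, 3.14].

INTERFACE

Orientations are given as a unit quaternion [w, x, y, z].
In Python, from station import monitor, eyes, bot gives the robot as it stands.
- The arm moves only by the tool creep_tool, called by a JSON object that holds its "op" and its "data", one argument or row to a line. Schema: {"type":"object","properties":{"plan":{"type":"array","items":{"type":"array","prefixItems":[{"type":"array","items":{"type":"number"},"minItems":3,"maxItems":3},{"type":"number"},{"type":"number"}],"minItems":3,"maxItems":3},"minItems":1,"maxItems":20},"grip_n":{"type":"number"},"only":{"type":"string"},"quiet":{"type":"boolean"},"lines":{"type":"string"}},"required":["plan"],"additionalProperties":false}. plan is a list of rows, 1 to 20 of them, each written [[dx, dy, dz], turn, opening]: dx, dy, dz in m, then a turn about the tool's z in rad, then the opening from 0.0 (shut) to 1.0 (fully open); each row shifts and turns the commanded pose from where the row before left it, along the tool's axes as they then stand; what a row does not reach is not made up. A row lasts 1/10 s, in which the tool goes at most 0.05 m and 0.15 rad, less where a joint would pass 70% of its speed; a pose out of reach is approached as far as the arm can. The fingers move at their own pace and stop on an object; grip_n is the grip in N (left out, the last holds). Time passes only in rows, so rows that do not move let the fingers close. The tool returns the time, the measured TCP pose, the force, the opening and the grip force at its end. only (a regular expression) keeps the lines of the reply that match it, lines (a string "A,B") keeps lines A to B, and quiet returns only ok. Input that does not fit is refused with a message, and nothing moves.
- monitor.get_obs(): the state, without advancing time (a new reading comes with each control period).
- eyes.read_camera(name): name is "scene" or "side" or "wrist"; returns the picture (400x640x3 uint8, blue, green, red); there is no depth.
- eyes.camera_info(name): a dict with "vertical_fov" (degrees; the focal length in pixels is half the picture's height over the tangent of half this angle, whatever the lens; pixels are square), "cx", "cy" (the principal point, pixels), "k1" (the pictures are not rectified: a ray, as slopes to the right and down, at radius r is drawn at 1 + k1 r^2 times it, then the intrinsics apply), "view" (4x4, takes a point from world to camera coordinates); the wrist camera has in their place "hand_eye" (4x4, takes a point from camera to tool coordinates, whose origin is the TCP and whose axes are the flange's). Camera axes: x right, y up, looking along -z (the intrinsics and any distortion apply to the point x, -y, -z); pixel columns grow to the right and rows downward; lengths in m; the calibration is good to about 2 mm. A picture is of the moment at which its call begins: read the wrist's pose just before it. camera_info takes no time and is no camera call.
- bot.hand_in(): hands the job in; it is judged then, once.
The state is a dict: "t": time; "q": joint angles; "joint_vel": joint speeds; "joint_torque": joint torques, N m; "eef_pos": TCP position; "tool_rot": TCP orientation; "contact_force": force on the tool from outside, world axes, zero at the start; "torque": the same for the moment, N m; "gripper_width": opening from 0.0 (shut) to 1.0 (fully open); "grasp_force": force on a finger pad.
Only numpy, scipy, OpenCV 4.12 (cv2) and the standard library are available. Lean on these libraries where they do the work, as an engineer would, in place of code of your own. Each camera call takes 0.05 s, during which the arm holds its last target. There are 200 camera calls.

## Working session

There is one attempt and no reset: what is moved stays moved. The work goes in short steps, Python scripts to look and compute and a tool call to move; the robot and the scene stay as the last step left them, time stands still between calls to the robot, and variables do not carry over. Pictures are saved under pics/ and viewed, at most 10 in all, crops included, and the job is handed in when it is done.

```bash
ls; mkdir -p pics; python3 - <<'E'
from station import monitor, eyes, bot
import cv2
o=monitor.get_obs(); print({k:o[k] for k in('t','eef_pos','tool_rot','gripper_width','contact_force')})
for n in("scene","side","wrist"):
    cv2.imwrite(f"pics/{n}0.png",eyes.read_camera(n)); print(n,eyes.camera_info(n))
E
```

```text
pics
{'t': 0.0, 'eef_pos': array([6.74411914e-01, 1.59250501e-05, 2.49025839e-01]), 'tool_rot': array([-6.28973708e-04,  7.07090735e-01,  7.07122200e-01, -7.01403504e-04]), 'gripper_width': 1.0015241361270073, 'contact_force': array([ 0.18257433, -0.76361876, -0.08265921])}
scene {'vertical_fov': 56.13072119610695, 'cx': 317.1690226021093, 'cy': 204.21172426656298, 'k1': -0.04948303905720697, 'view': array([[-0.78043155, -0.62491418, -0.02022041,  0.43706757],
       [ 0.42978992, -0.55967494,  0.70855105, -0.30630302],
       [-0.45410045,  0.54428507,  0.70536979, -0.6899938 ],
       [ 0.        ,  0.        ,  0.        ,  1.        ]])}
side {'vertical_fov': 44.957856773196546, 'cx': 329.2868591048843, 'cy': 200.4597411057267, 'k1': -0.14876395631504322, 'view': array([[ 0.95976314, -0.28075645,  0.00552576, -0.49362371],
       [ 0.09201323,  0.333016  ,  0.93842096, -0.15711615],
       [-0.26530791, -0.90015341,  0.34544979, -0.79947155],
       [ 0.        ,  0.        ,  0.        ,  1.        ]])}
wrist {'vertical_fov': 59.17189688549534, 'cx': 322.2892838077198, 'cy': 196.08424723926296, 'k1': -0.016422925921831526, 'hand_eye': array([[-7.25063699e-04,  9.52149726e-01,  3.05631106e-01,
         7.87061757e-02],
       [ 9.99999657e-01,  5.67773934e-04,  6.03530370e-04,
         6.72242460e-04],
       [ 4.01121901e-04,  3.05631438e-01, -9.52149811e-01,
        -1.23949236e-01],
       [ 0.00000000e+00,  0.00000000e+00,  0.00000000e+00,
         1.00000000e+00]])}
```

View pics/scene0.png

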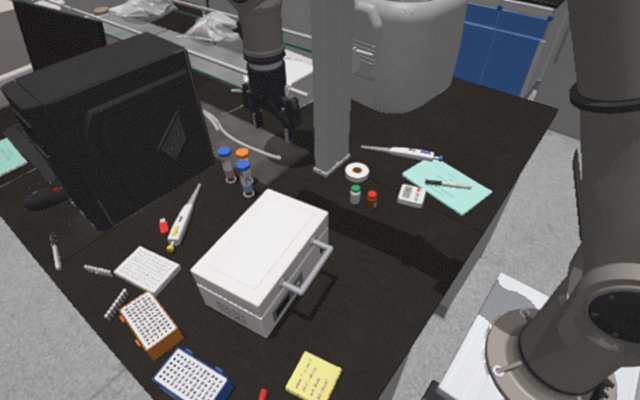

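View pics/side0.png

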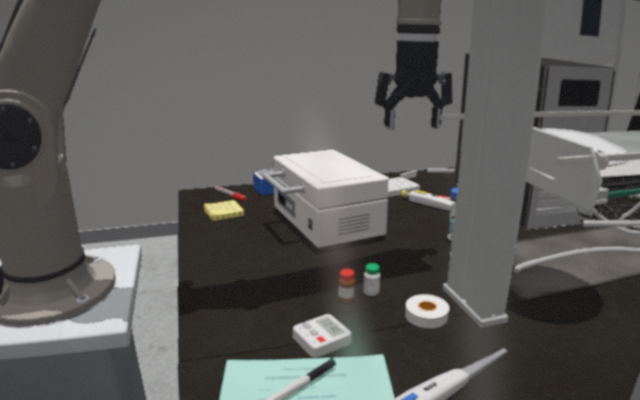

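View pics/wrist0.png

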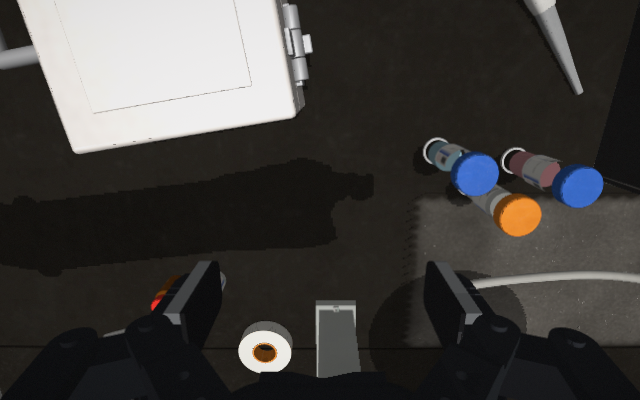

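The scene picture shows the lid's top face at about (267,192), (328,209), (258,303) and (195,268), with the handle from (331,243) to (284,290). The side picture shows the bottles at (347,280) and (372,278) and the tape at (427,312). The wrist picture shows two lid corners at (78,152) and (298,115). Next I'll enlarge for accuracy.

```bash
python3 - <<'E'
import cv2,numpy as np
a=cv2.imread('pics/scene0.png')[180:340,185:345]; b=cv2.imread('pics/side0.png')[130:250,248:398]
A=cv2.resize(a,None,fx=2.5,fy=2.5,interpolation=cv2.INTER_CUBIC);B=cv2.resize(b,None,fx=2.6667,fy=2.6667,interpolation=cv2.INTER_CUBIC)
c=np.zeros((400,800,3),np.uint8);c[:400,:400]=A;c[:320,400:]=B
cv2.imwrite('pics/crop1.png',c)
E
```

```text
(no output)
```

View pics/crop1.png

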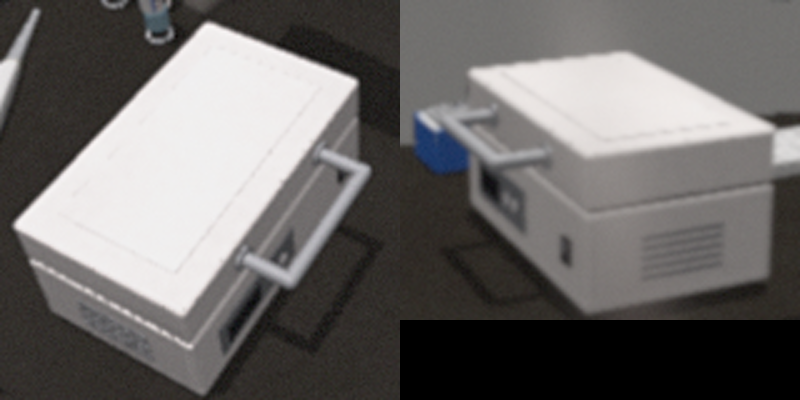

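```bash
cat > h.py <<'E'
import numpy as np
from station import monitor, eyes, bot
from scipy.spatial.transform import Rotation as R
def rot(q): return R.from_quat(np.roll(q,-1))
def camT(n,o=None):
    i=eyes.camera_info(n)
    if n!='wrist': return i,np.array(i['view'])
    T=np.eye(4);T[:3,:3]=rot(o['tool_rot']).as_matrix();T[:3,3]=o['eef_pos']
    return i,np.linalg.inv(T@np.array(i['hand_eye']))
def proj(n,P,o=None):
    i,V=camT(n,o); c=np.atleast_2d(P)@V[:3,:3].T+V[:3,3]
    s=np.c_[c[:,0],-c[:,1]]/-c[:,2:]; f=200/np.tan(np.radians(i['vertical_fov'])/2)
    return s*(1+i['k1']*(s**2).sum(1,keepdims=True))*f+[i['cx'],i['cy']]
E
python3 - <<'E'
from h import *
from scipy.optimize import least_squares
sc=lambda u,v:(185+u/2.5,180+v/2.5); sd=lambda u,v:(248+(u-400)/2.6667,130+v/2.6667)
o=dict(eef_pos=np.array([.674412,0,.249026]),tool_rot=np.array([-6.29e-4,.70709,.707122,-7e-4]))
z=.132;FL=(-.08,.13,z);FR=(-.08,-.13,z);BL=(.08,.13,z);BR=(.08,-.13,z)
obs=[('scene',[FR,FL,BR,BL,(-.08,.13,0)],[sc(358,80),sc(185,318),sc(208,24),sc(15,225),sc(203,393)]),
('side',[FL,BL,BR,FR,(-.08,-.13,0),(.08,-.13,0)],[sd(470,70),sd(630,52),sd(772,130),sd(588,157),sd(588,312),sd(768,278)]),
('wrist',[FR,BR],[(76,153),(300,116)])]
def W(p,L): return R.from_euler('z',p[2]).apply(np.array(L))+[p[0],p[1],0]
f=lambda p:np.concatenate([(proj(n,W(p,L),o)-np.array(m)).ravel() for n,L,m in obs])
r=least_squares(f,[.65,.25,0],loss='soft_l1');p=r.x
print(p,np.round(f(p).reshape(-1,2),1).tolist())
H=W(p,[(-.122,0,.109),(-.122,.061,.109),(-.122,-.061,.109)]);print('handle',H,proj('scene',H),proj('side',H))
print([sc(366,170),sc(292,280)],[sd(440,110),sd(493,163)])
print('hinge',W(p,[(.085,0,.087)]),'knob',W(p,[(-.178+.066-.066,0,.101)]),W(p,[(-.046-.0,0,.101)]), 'coverhinge',W(p,[(.066,0,.082)]))
# planar things
def ray(n,uv,zz):
    return least_squares(lambda q:(proj(n,[q[0],q[1],zz])-np.array(uv)).ravel(),[.6,0]).x
print('redv',ray('side',(347,274),.049),'green',ray('side',(372,268),.049),'tape',ray('scene',(357,171),.02),'column base',ray('scene',(330,170),0))
E
```

```text
[0.55930785 0.17318406 0.16453763] [[-0.4, -0.8], [-1.7, -1.2], [-1.6, -1.9], [-2.3, -0.6], [0.1, 2.7], [-1.5, -0.4], [-0.6, -0.6], [2.6, -1.3], [0.1, -0.8], [0.2, 3.8], [1.1, 2.4], [-1.2, 1.5], [-0.4, -0.5]]
handle [[0.43895555 0.15320092 0.109     ]
 [0.42896398 0.21337707 0.109     ]
 [0.44894712 0.09302478 0.109     ]] [[315.39725496 269.02471213]
 [299.18815855 292.95311792]
 [330.06187789 247.34435515]] [[274.82480149 183.09693201]
 [265.54691973 175.32020914]
 [285.12342606 191.72293638]]
[(331.4, 248.0), (301.8, 292.0)] [(262.99981250234373, 171.24948438144523), (282.87456406794917, 191.12423594705066)]
hinge [[0.64315985 0.18710674 0.087     ]] knob [[0.38371188 0.14402833 0.101     ]] [[0.51392911 0.16564944 0.101     ]] coverhinge [[0.62441646 0.18399461 0.082     ]]
redv [ 0.49744367 -0.15791046] green [ 0.5433582 -0.1499801] tape [ 0.59903122 -0.23205073] column base [ 0.67779842 -0.20791048]
```

{"op": "creep_tool", "data": {
  "plan": [
    [[0,0,0],-0.0823,0.4],
    [[0,0,0],-0.0822,0.4],
    [[0.024,-0.026,0],0,0.4],
    [[0.024,-0.026,0],0,0.4],
    [[0.024,-0.026,0],0,0.4],
    [[0.024,-0.026,0],0,0.4],
    [[0.024,-0.026,0],0,0.4],
    [[0.024,-0.026,0],0,0.4],
    [[0.024,-0.026,0],0,0.4],
    [[0.022,-0.025,0],0,0.4],
    [[0,0,0],0,0.4],
    [[0,0,0],0,0.4]
  ],
  "grip_n": 25
}}

```text
t: 1.35
eef_pos: [0.4395, 0.1538, 0.2502]
tool_rot: [0.0, 0.646, 0.763, 0.0]
contact_force: [0.5, -0.3, -0.2]
gripper_width: 0.4
grasp_force: 0.0
```

```bash
cat >> h.py <<'E'
INC=np.array([.5593,.1732]); YAW=.1645
def inc(p,o=None):
    """world -> incubator frame"""
    return R.from_euler('z',-YAW).apply(np.array(p)-[*INC,0])
def winc(p): return R.from_euler('z',YAW).apply(np.array(p))+[*INC,0]
def st():
    o=monitor.get_obs(); M=rot(o['tool_rot']).as_matrix()
    print('t%.2f'%o['t'],'inc',inc(o['eef_pos']).round(4),'yaw%.3f'%(np.arctan2(M[1,1],M[0,1])),'z',M[:,2].round(3),'F',np.round(o['contact_force'],1),'w%.3f g%.1f'%(o['gripper_width'],o['grasp_force'])); return o
E
python3 - <<'E'
from h import *; import cv2
o=st(); im=eyes.read_camera('wrist'); cv2.imwrite('pics/w1.png',im)
print(proj('wrist',winc([(-.122,y,.109) for y in(-.058,0,.058)]+[(-.08,.13,.132),(-.08,-.13,.132)]),o))
E
```

```text
t1.35 inc [-0.1214  0.0004  0.2502] yaw0.166 z [ 0.001 -0.    -1.   ] F [ 0.5 -0.3 -0.2] w0.400 g0.0
[[320.74042852 255.22737816]
 [320.68885608 188.71863349]
 [320.63252342 113.14375971]
 [388.8025649   -3.46276363]
 [370.7752601  345.18817788]]
```

View pics/w1.png

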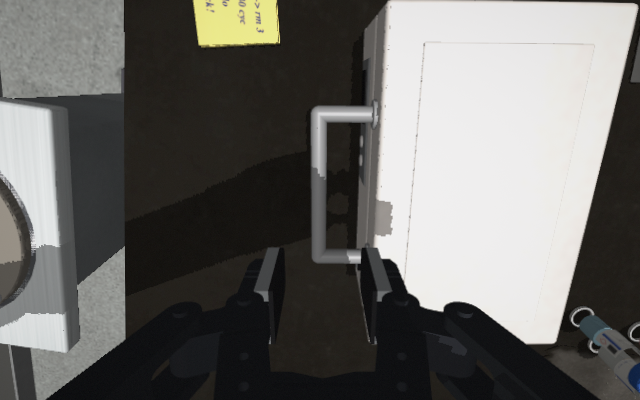

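The handle bar runs along column ≈319 from row 113 to row 257, within 2 px of the prediction, so I'll descend and close.

{"op": "creep_tool", "data": {
  "plan": [
    [[0,0,0.03],0,0.4],
    [[0,0,0.03],0,0.4],
    [[0,0,0.03],0,0.4],
    [[0,0,0.03],0,0.4],
    [[0,0,0.024],0,0.4],
    [[0,0,0],0,0.4],
    [[0,0,0],0,0.1],
    [[0,0,0],0,0],
    [[0,0,0],0,0],
    [[0,0,0],0,0]
  ],
  "grip_n": 30
}}

```text
t: 2.4
eef_pos: [0.4368, 0.1518, 0.1056]
tool_rot: [-0.002, 0.647, 0.762, -0.004]
contact_force: [-14.3, -1.6, 17.1]
gripper_width: 0.129
grasp_force: 29.3
```

```bash
python3 - <<'E'
from h import *; o=st()
h=np.array([.085,.087]); 
a=0;prev=None
for t in np.linspace(0,1.88,17):
    p=np.array([-.207*np.cos(t)+.022*np.sin(t),.207*np.sin(t)+.022*np.cos(t)])
    if prev is not None: print('%.2f dy %.4f dz %.4f'%(t,p[0]-prev[0],-(p[1]-prev[1])))
    prev=p
E
```

```text
t2.40 inc [-0.1243 -0.0011  0.1056] yaw0.163 z [-0.007 -0.003 -1.   ] F [-14.3  -1.6  17.1] w0.129 g29.3
0.12 dy 0.0040 dz -0.0241
0.23 dy 0.0068 dz -0.0235
0.35 dy 0.0095 dz -0.0225
0.47 dy 0.0121 dz -0.0212
0.59 dy 0.0145 dz -0.0197
0.70 dy 0.0167 dz -0.0179
0.82 dy 0.0187 dz -0.0158
0.94 dy 0.0204 dz -0.0135
1.06 dy 0.0218 dz -0.0110
1.17 dy 0.0230 dz -0.0084
1.29 dy 0.0238 dz -0.0056
1.41 dy 0.0243 dz -0.0028
1.53 dy 0.0244 dz 0.0001
1.65 dy 0.0243 dz 0.0030
1.76 dy 0.0238 dz 0.0058
1.88 dy 0.0229 dz 0.0085
```

{"op": "creep_tool", "data": {
  "plan": [
    [[0,0.001,-0.012],0,0],
    [[0,0.002,-0.012],0,0],
    [[0,0.003,-0.012],0,0],
    [[0,0.004,-0.012],0,0],
    [[0,0.0045,-0.011],0,0],
    [[0,0.005,-0.011],0,0],
    [[0,0.006,-0.0105],0,0],
    [[0,0.006,-0.0105],0,0],
    [[0,0.007,-0.01],0,0],
    [[0,0.0075,-0.01],0,0],
    [[0,0,0],0,0]
  ]
}}

```text
t: 3.5
eef_pos: [0.4807, 0.1589, 0.2166]
tool_rot: [-0.003, 0.647, 0.762, -0.006]
contact_force: [-20.5, -3.0, 14.4]
gripper_width: 0.126
grasp_force: 30.1
```

```bash
python3 -c "from h import *; st()"
```

```text
t3.50 inc [-0.0799 -0.0012  0.2166] yaw0.163 z [-0.013 -0.004 -1.   ] F [-20.5  -3.   14.4] w0.126 g30.1
```

{"op": "creep_tool", "data": {
  "plan": [
    [[0,0.003,-0.011],0,0],
    [[0,0.007,-0.0095],0,0],
    [[0,0.0085,-0.009],0,0],
    [[0,0.009,-0.008],0,0],
    [[0,0.0095,-0.008],0,0],
    [[0,0.01,-0.007],0,0],
    [[0,0.0105,-0.0065],0,0],
    [[0,0.011,-0.0055],0,0],
    [[0,0.011,-0.0055],0,0],
    [[0,0.0115,-0.004],0,0],
    [[0,0.0115,-0.004],0,0],
    [[0,0.012,-0.003],0,0]
  ]
}}

```text
t: 4.7
eef_pos: [0.5983, 0.178, 0.2947]
tool_rot: [-0.001, 0.647, 0.762, -0.002]
contact_force: [1.4, 0.7, -15.4]
gripper_width: 0.125
grasp_force: 29.3
```

```bash
python3 -c "from h import *; st()"
```

```text
t4.70 inc [ 0.0393 -0.0016  0.2947] yaw0.162 z [-0.005 -0.002 -1.   ] F [  1.4   0.7 -15.4] w0.125 g29.3
```

{"op": "creep_tool", "data": {
  "plan": [
    [[0,0.012,-0.001],0,0],
    [[0,0.012,0],0,0],
    [[0,0.012,-0.001],0,0],
    [[0,0.012,0],0,0],
    [[0,0.012,0.001],0,0],
    [[0,0.012,0.001],0,0],
    [[0,0.012,0.002],0,0],
    [[0,0.012,0.002],0,0],
    [[0,0.012,0.003],0,0],
    [[0,0.012,0.003],0,0],
    [[0,0.012,0.004],0,0],
    [[0,0,0],0,0]
  ]
}}

```text
t: 5.9
eef_pos: [0.7296, 0.1995, 0.2818]
tool_rot: [0.0, 0.647, 0.762, -0.001]
contact_force: [-0.3, -2.2, -6.0]
gripper_width: 0.125
grasp_force: 29.6
```

```bash
python3 -c "from h import *; st()"
```

```text
t5.90 inc [ 0.1723 -0.002   0.2818] yaw0.162 z [-0.001 -0.002 -1.   ] F [-0.3 -2.2 -6. ] w0.125 g29.6
```

{"op": "creep_tool", "data": {
  "plan": [
    [[0,0,0],0,0.5],
    [[0,0,0],0,0.5],
    [[0,0,0],0,0.5],
    [[0,0,-0.02],0,0.5],
    [[0,0,-0.03],0,0.6],
    [[0,0,-0.03],0,0.7],
    [[0,-0.03,0],0,0.8],
    [[0,-0.045,0],0,0.8],
    [[0,-0.045,0],0,0.8],
    [[0,-0.045,0.02],0,0.8],
    [[0,-0.045,0.04],0,0.8],
    [[0,-0.01,0.04],0,0.8],
    [[0,0,0],0,0.8]
  ]
}}

```text
t: 7.2
eef_pos: [0.5143, 0.1655, 0.2675]
tool_rot: [-0.002, 0.646, 0.763, -0.003]
contact_force: [0.3, -0.7, 0.1]
gripper_width: 0.798
grasp_force: 0.0
```

```bash
python3 - <<'E'
from h import *; import cv2
o=st(); im=eyes.read_camera('wrist'); s=eyes.read_camera('scene');d=eyes.read_camera('side')
c=np.zeros((520,800,3),np.uint8)
c[:250,:400]=cv2.resize(im,(400,250),interpolation=cv2.INTER_AREA); c[:250,400:]=cv2.resize(d[60:260,200:520],(400,250))
c[250:520,:400]=s[100:370,100:500]
cv2.imwrite('pics/c2.png',c); cv2.imwrite('pics/w2.png',im); print(proj('wrist',winc([(-.046,0,.112),(-.046,0,.090)]),o),o['tool_rot'],o['eef_pos'])
print(proj('side',winc([(-.046,0,.112)])),proj('scene',winc([(-.046,0,.112)])))
E
```

```text
t7.20 inc [-0.0456 -0.0003  0.2675] yaw0.166 z [-0.007 -0.003 -1.   ] F [ 0.3 -0.7  0.1] w0.798 g0.0
[[322.5324766  182.60764514]
 [322.70785182 175.85467229]] [-0.00169412  0.64613183  0.76321636 -0.00340221] [0.51434465 0.16545304 0.26748982]
[[307.92271326 177.17046613]] [[282.49441741 253.28270595]]
```

View pics/c2.png

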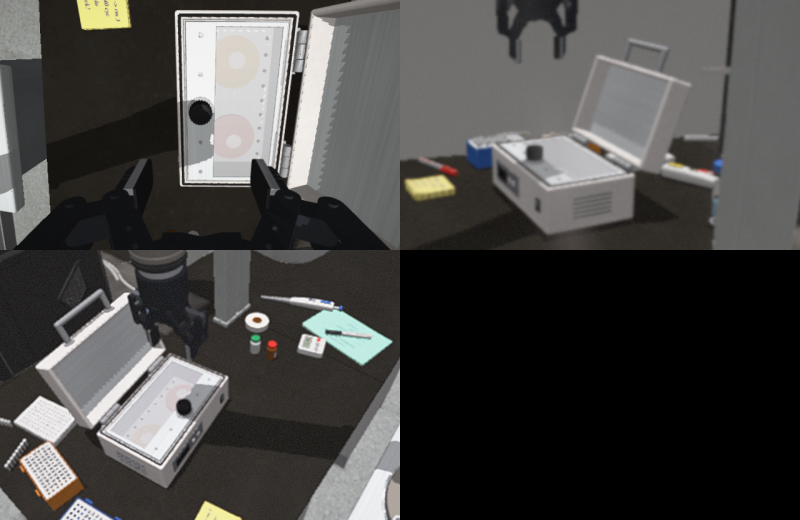

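The lid leans back on its stop. The knob shows at about (320,179) in the full wrist picture, within about 2 mm of the prediction. I'll grasp it with the fingers closing along the incubator's x, so an anticlockwise turn ends with them closing along y, and then test the pull.

{"op": "creep_tool", "data": {
  "plan": [
    [[0,-0.0015,0.03],0,0.8],
    [[0,0,0.03],0,0.8],
    [[0,0,0.03],0,0.8],
    [[0,0,0.03],0,0.8],
    [[0,0,0.02],0,0.8],
    [[0,0,0.0175],0,0.8],
    [[0,0,0],0,0.6],
    [[0,0,0],0,0.3],
    [[0,0,0],0,0],
    [[0,0,0],0,0],
    [[0,0,0],0,0]
  ],
  "grip_n": 35
}}

```text
t: 8.45
eef_pos: [0.5121, 0.1658, 0.114]
tool_rot: [-0.003, 0.646, 0.763, -0.005]
contact_force: [-19.0, -2.1, 11.9]
gripper_width: 0.336
grasp_force: 33.9
```

```bash
python3 -c "from h import *; st()"
```

```text
t8.45 inc [-0.0478  0.0004  0.114 ] yaw0.165 z [-0.011 -0.003 -1.   ] F [-19.   -2.1  11.9] w0.336 g33.9
```

{"op": "creep_tool", "data": {
  "plan": [
    [[0,-0.003,0],0,0],
    [[0,0,-0.003],0,0],
    [[0,0,0],0,0]
  ]
}}

```text
t: 8.75
eef_pos: [0.512, 0.1658, 0.1168]
tool_rot: [-0.001, 0.647, 0.763, -0.002]
contact_force: [-6.4, -0.6, -5.0]
gripper_width: 0.335
grasp_force: 35.1
```

```bash
python3 -c "from h import *; st()"
```

```text
t8.75 inc [-0.0479  0.0004  0.1168] yaw0.165 z [-0.005 -0.001 -1.   ] F [-6.4 -0.6 -5. ] w0.335 g35.1
```

{"op": "creep_tool", "data": {
  "plan": [
    [[0,0,-0.003],0,0],
    [[0,0,-0.002],0,0],
    [[0,0,0],0,0]
  ]
}}

```text
t: 9.05
eef_pos: [0.5125, 0.1658, 0.1203]
tool_rot: [-0.001, 0.647, 0.763, -0.002]
contact_force: [-5.0, 1.3, -16.9]
gripper_width: 0.331
grasp_force: 37.8
```

```bash
python3 -c "from h import *; st()"
```

```text
t9.05 inc [-0.0473  0.0003  0.1203] yaw0.165 z [-0.004 -0.001 -1.   ] F [ -5.    1.3 -16.9] w0.331 g37.8
```

{"op": "creep_tool", "data": {
  "plan": [
    [[0,0,-0.002],0,0],
    [[0,0,0],0,0]
  ]
}}

```text
t: 9.25
eef_pos: [0.5125, 0.1657, 0.1208]
tool_rot: [-0.001, 0.646, 0.763, -0.002]
contact_force: [-0.3, 3.5, -33.1]
gripper_width: 0.335
grasp_force: 38.9
```

```bash
python3 -c "from h import *; st()"
```

```text
t9.25 inc [-0.0474  0.0003  0.1208] yaw0.165 z [-0.004 -0.001 -1.   ] F [ -0.3   3.5 -33.1] w0.335 g38.9
```

It's caught: 33 N with no further rise. I'll relax the pull and turn anticlockwise in stages, testing after each.

{"op": "creep_tool", "data": {
  "plan": [
    [[0,0,0.006],0,0],
    [[0,0,0],-0.13,0],
    [[0,0,0],-0.13,0],
    [[0,0,0],-0.13,0],
    [[0,0,0],-0.13,0],
    [[0,0,-0.003],0,0],
    [[0,0,-0.001],0,0],
    [[0,0,0],0,0]
  ]
}}

```text
t: 10.05
eef_pos: [0.5122, 0.1654, 0.1207]
tool_rot: [-0.002, 0.429, 0.903, -0.002]
contact_force: [-7.9, 0.6, -12.7]
gripper_width: 0.332
grasp_force: 41.0
```

```bash
python3 -c "from h import *; st()"
```

```text
t10.05 inc [-4.770e-02  1.000e-04  1.207e-01] yaw0.685 z [-0.004 -0.002 -1.   ] F [ -7.9   0.6 -12.7] w0.332 g41.0
```

{"op": "creep_tool", "data": {
  "plan": [
    [[0,0,-0.002],0,0],
    [[0,0,0],0,0]
  ]
}}

```text
t: 10.25
eef_pos: [0.5123, 0.1654, 0.1215]
tool_rot: [-0.002, 0.429, 0.903, -0.002]
contact_force: [-3.8, 1.6, -24.1]
gripper_width: 0.33
grasp_force: 39.8
```

```bash
python3 -c "from h import *; st()"
```

```text
t10.25 inc [-0.0477  0.      0.1215] yaw0.685 z [-0.005 -0.001 -1.   ] F [ -3.8   1.6 -24.1] w0.330 g39.8
```

Still caught. I'll relax and turn further (total ≈60°).

{"op": "creep_tool", "data": {
  "plan": [
    [[0,0,0.005],0,0],
    [[0,0,0],-0.13,0],
    [[0,0,0],-0.13,0],
    [[0,0,0],-0.13,0],
    [[0,0,0],-0.13,0],
    [[0,0,-0.003],0,0],
    [[0,0,-0.003],0,0],
    [[0,0,0],0,0]
  ]
}}

```text
t: 11.05
eef_pos: [0.5135, 0.165, 0.1252]
tool_rot: [-0.001, 0.182, 0.983, -0.001]
contact_force: [-9.4, -1.5, -2.6]
gripper_width: 0.334
grasp_force: 41.8
```

```bash
python3 -c "from h import *; st()"
```

```text
t11.05 inc [-0.0465 -0.0005  0.1252] yaw1.204 z [-0.002 -0.002 -1.   ] F [-9.4 -1.5 -2.6] w0.334 g41.8
```

It's free: z has risen to 0.125 at low force. I'll turn another 30° so the fingers close along the hinge axis, then lift along the arc.

{"op": "creep_tool", "data": {
  "plan": [
    [[0,0,-0.005],0,0],
    [[0,0,0],-0.133,0],
    [[0,0,0],-0.133,0],
    [[0,0,0],-0.133,0],
    [[0,0,0],-0.131,0],
    [[0,0,0],0,0]
  ],
  "grip_n": 40
}}

```text
t: 11.65
eef_pos: [0.5155, 0.1654, 0.1308]
tool_rot: [0.001, -0.082, 0.997, 0.0]
contact_force: [-6.3, -1.8, -2.5]
gripper_width: 0.33
grasp_force: 40.4
```

```bash
python3 - <<'E'
from h import *; st(); p=None
for t in np.arange(.1,.75,.05):
    q=np.array([-.112*np.cos(t)+.019*np.sin(t),.112*np.sin(t)+.019*np.cos(t)])
    if p is not None: print('%.2f'%t,np.round(q-p,4),np.round(q+[.066,.082],4))
    p=q
E
```

```text
t11.65 inc [-0.0444 -0.0005  0.1308] yaw1.736 z [ 0.002  0.    -1.   ] F [-6.3 -1.8 -2.5] w0.330 g40.4
0.15 [0.0016 0.0054] [-0.0419  0.1175]
0.20 [0.0019 0.0053] [-0.04    0.1229]
0.25 [0.0022 0.0052] [-0.0378  0.1281]
0.30 [0.0024 0.0051] [-0.0354  0.1332]
0.35 [0.0027 0.005 ] [-0.0327  0.1383]
0.40 [0.0029 0.0049] [-0.0298  0.1431]
0.45 [0.0032 0.0047] [-0.0266  0.1478]
0.50 [0.0034 0.0045] [-0.0232  0.1524]
0.55 [0.0036 0.0044] [-0.0196  0.1567]
0.60 [0.0038 0.0042] [-0.0157  0.1609]
0.65 [0.004 0.004] [-0.0117  0.1649]
0.70 [0.0042 0.0038] [-0.0074  0.1687]
```

{"op": "creep_tool", "data": {
  "plan": [
    [[-0.001,0,-0.0053],0,0],
    [[-0.002,0,-0.0052],0,0],
    [[-0.0024,0,-0.0051],0,0],
    [[-0.0027,0,-0.005],0,0],
    [[-0.0029,0,-0.0049],0,0],
    [[0,0,0],0,0]
  ]
}}

```text
t: 12.25
eef_pos: [0.5274, 0.1671, 0.1561]
tool_rot: [0.002, -0.081, 0.997, -0.0]
contact_force: [4.4, -3.8, -6.6]
gripper_width: 0.328
grasp_force: 39.9
```

```bash
python3 -c "from h import *; st()"
```

```text
t12.25 inc [-0.0325 -0.0008  0.1561] yaw1.733 z [ 0.004 -0.    -1.   ] F [ 4.4 -3.8 -6.6] w0.328 g39.9
```

{"op": "creep_tool", "data": {
  "plan": [
    [[-0.0032,0,-0.0047],0,0],
    [[-0.0034,0,-0.0045],0,0],
    [[-0.0036,0,-0.0044],0,0],
    [[-0.0038,0,-0.0042],0,0],
    [[-0.004,0,-0.004],0,0],
    [[-0.0042,0,-0.0038],0,0],
    [[0,0,0],0,0],
    [[0,0,0],0,0],
    [[0,0,0],0,0]
  ]
}}

```text
t: 13.15
eef_pos: [0.5471, 0.1704, 0.1805]
tool_rot: [-0.0, -0.082, 0.997, -0.001]
contact_force: [2.2, -4.3, -5.5]
gripper_width: 0.33
grasp_force: 39.7
```

```bash
python3 - <<'E'
from h import *; import cv2
o=st(); s=eyes.read_camera('scene');d=eyes.read_camera('side')
c=np.hstack([cv2.resize(d[90:250,240:400],(400,400),interpolation=2),cv2.resize(s[170:330,180:340],(400,400),interpolation=2)])
cv2.imwrite('pics/c3.png',c)
E
```

```text
t13.15 inc [-0.0125 -0.0008  0.1805] yaw1.734 z [-0.    -0.002 -1.   ] F [ 2.2 -4.3 -5.5] w0.330 g39.7
```

View pics/c3.png

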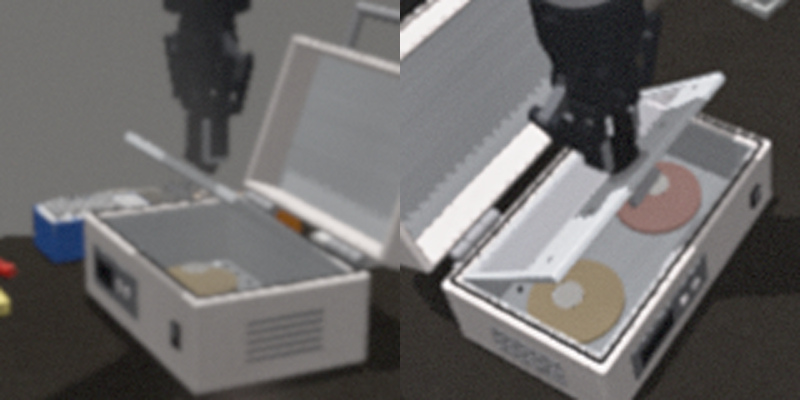

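The cover is up at roughly 35–40°, held at the knob. The dishes lie flat and the lid is still on its stop.

{"op": "creep_tool", "data": {
  "plan": [
    [[0,0,0],0,0],
    [[0,0,0],0,0],
    [[0,0,0],0,0]
  ]
}}

```text
t: 13.55
eef_pos: [0.5472, 0.1704, 0.1805]
tool_rot: [-0.0, -0.082, 0.997, -0.001]
contact_force: [1.2, -5.9, -4.9]
gripper_width: 0.328
grasp_force: 39.7
```

```bash
python3 -c "
from station import bot; print(bot.hand_in())"
```

```text
the job is handed in; nothing more can be done
None
```

I handed the job in at 13.6 s with the lid on its stop and the cover held open by the knob at an estimated 37°. The cover had been caught and came free after about 60° anticlockwise, with at most 33 N at the wrist. The bottles and tape were never touched; the hand-in returned no verdict.

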